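# Pack the last two wedges head to tail

## Task

Put the two loose wooden wedges from the bench into the empty half of the grey tray beside the two already packed there, so that all four stand flat on the tray floor, head to tail (thick ends turned alternately one way and the other), and fill it as a neat rectangle. Either wedge may go in either place; leave the two packed wedges in their places, do not shove the other things on the bench about, and let go when done.

Things in the scene. Friction and masses are not known exactly. Their poses are not given: they have to be found in the camera images.
- tray: shallow grey steel tray, fixed to the bench. Inside 70 (x) x 142 mm (y), outside 78 x 150; floor 3 mm thick, rim top at 9 mm. Origin at its centre, at bench level; y the long way, z up. About 14 mm is to spare in y, 6 in x; start: two at y = -58, -15 mm; good places for the others: x = 0, y = 9 and 56 mm, z = 3 mm; in order wedge +x points along tray +x, -x, +x, -x (thick ends at -x, +x, -x, +x).
- wedge_1: loose wooden wedge already in the tray at its -y end, thick end to tray -x. All four wedges are alike: 64 long, 40 tall, 42 wide at the thick end, 22 at the thin; from above a right-angled trapezium, one long side straight, one slanting; about 60 g. Same frame as wedge_2.
- wedge_2: loose wooden wedge already in the tray, second from its -y end, thick end to tray +x, slanting side to that of wedge_1. Origin on the underside, halfway along, 11 mm in from the straight side; z up, +x along the straight side to the thin end (x = 32 mm, y -11 to 11); thick end at x = -32 mm, y -11 to 31; straight side at y = -11 mm. 
- wedge_a: plain wooden wedge on the bench, same as the other three. Origin on the underside, halfway along, 11 mm in from the straight side; z up, +x along the straight side to the thin end (x = 32 mm, y -11 to 11); thick end at x = -32 mm, y -11 to 31; straight side at y = -11 mm. Best gripped by its two parallel ends, 64 mm apart, at y = 0: the fingers then clear its neighbours in the tray. 
- wedge_b: plain wooden wedge on the bench, same as the other three. Origin on the underside, halfway along, 11 mm in from the straight side; z up, +x along the straight side to the thin end (x = 32 mm, y -11 to 11); thick end at x = -32 mm, y -11 to 31; straight side at y = -11 mm. Best gripped by its two parallel ends, 64 mm apart, at y = 0: the fingers then clear its neighbours in the tray. 
- tape_measure: bystander: yellow tape measure standing on the bench, 37 x 95 x 64 mm, origin under its centre
- marker: bystander: marker pen lying on the bench, 17 x 135 x 16 mm, origin under its centre
- tape_electrical: bystander: roll of black tape lying on the bench, 57 x 54 x 19 mm, origin under its centre
- wedge_1_thick (a point): middle of the thick end face of wedge_1, 20 mm above its underside, at (-32, +10, 20) mm in its frame
- wedge_2_thick (a point): middle of the thick end face of wedge_2, 20 mm above its underside, at (-32, +10, 20) mm in its frame
- wedge_a_thick (a point): middle of the thick end face of wedge_a, 20 mm above its underside, at (-32, +10, 20) mm in its frame
- wedge_b_thick (a point): middle of the thick end face of wedge_b, 20 mm above its underside, at (-32, +10, 20) mm in its frame
Things that resemble listed ones, but are neither listed nor needed, are in the scene too. What is shaped like the wedge_b but red is not meant.

How it is judged:
At the end, for the whole second after the job is handed in: All four wedges rest flat on the tray floor (within 3 mm, tilt < 0.07 rad), along tray x within 0.15 rad, within 7 mm of x = 0 and 10 mm of y = -53, -11, 11, 53 mm, thick ends at -x, +x, -x, +x in that order; wedge_1 first, wedge_2 second, wedge_a and wedge_b after them in either order (y of wedge_1 in the frame of tray between -0.063 and -0.043 m and x of wedge_1_thick in the frame of tray below -0.024 m and y of wedge_2 in the frame of tray between -0.021 and -0.001 m and x of wedge_2_thick in the frame of tray above 0.024 m and z of each of wedge_1, wedge_2, wedge_a, wedge_b in the frame of tray below 0.006 m and angle between each of wedge_1, wedge_2, wedge_a, wedge_b's own z axis and vertical below 0.07 rad and angle between the x axis of each of wedge_1, wedge_2, wedge_a, wedge_b and the x axis of tray, either way round below 0.15 rad and x of wedge_1 in the frame of tray between -0.007 and 0.007 m and linear speed of each of wedge_1, wedge_2, wedge_a, wedge_b below 0.01 m/s and x of wedge_2 in the frame of tray between -0.007 and 0.007 m and x of wedge_a in the frame of tray between -0.007 and 0.007 m and x of wedge_b in the frame of tray between -0.007 and 0.007 m and ((y of wedge_a in the frame of tray between 0.001 and 0.021 m and x of wedge_a_thick in the frame of tray below -0.024 m and y of wedge_b in the frame of tray between 0.043 and 0.063 m and x of wedge_b_thick in the frame of tray above 0.024 m) or (y of wedge_a in the frame of tray between 0.043 and 0.063 m and x of wedge_a_thick in the frame of tray above 0.024 m and y of wedge_b in the frame of tray between 0.001 and 0.021 m and x of wedge_b_thick in the frame of tray below -0.024 m))); the robot touches nothing.
It fails at once if a bystander (tape measure, marker, roll of tape) is shoved more than 3 cm (distance of any of tape_measure, marker, tape_electrical from where it was at the start of the episode above 0.03 m).
It also fails if it takes over 51 s, if anything falls off the work surface, if the arm or the gripper's body presses on something with over 40 N, if the wrist force passes 120 N, or if a joint passes its speed limit or range.

## Robot

A 6-joint arm with a two-finger parallel gripper is mounted at the origin on a cart in front of the work surface, level with it; the furniture and walls round the work are solid. World frame = base frame: x ahead of the robot, y to its left, z up, the work surface at z = 0. Lengths are in m, angles in rad, forces in N, time in s.
With the tool pointing down it reaches from about 0.35 to 0.925 m from the base axis. Payload 6.4 kg.
Tool frame: the origin (TCP) lies at the very end of the fingers, on their centre line; the grasp point (between the pads) lies 19 mm behind it; z points along the fingers, y is the line along which they close (so a half turn about z gives the same grasp; the last joint's range is limited). The gripper opens to 94 mm and grips with 3 to 60 N. Pads are 16 mm wide; open, the fingers measure 119 mm over their backs; the gripper's body (75 mm by 177 mm) begins 78 mm behind the grasp point.
Start: joints at [-1.523, 0.245, 1.558, -0, 1.339, -0.174], TCP at [0.143, -0.634, 0.179] pointing down, gripper open.
Joint ranges: [-3.13, 3.13], [-1.02, 2.26], [0.13, 2.54], [-0.95, 4.09], [0.21, 2.88], [-2.74, 2.74]. Speed limits (rad/s): [2.57, 2.57, 3.14, 3.14, 3.14, 3.14].

## Interface

Orientations are given as a unit quaternion [x, y, z, w].
In Python, from cell import status, snapshot, calibration, job, models gives the robot as it stands.
- The arm moves only by the tool send_rows, never from a script. Its argument "steps" is a list of rows, each an object with "offset": the shift along the world's x, y, z in cm, a list of three; "spin": the turn about the world's z in units of 5 degrees (1.0 is 5 degrees). In form: [{"offset": [tx, ty, tz], "spin": spin}, ...]. A call has exactly 10 rows; each row is the pose to reach, as a shift and turn from the pose commanded when the call began; what a row does not reach only later rows make up. A row lasts 1/8 s, in which the tool goes at most 62.5 mm and 10.7 degrees, less where a joint would pass 70% of its speed; a pose out of reach is approached as far as the arm can. A call with a gripper value outside its range is refused whole. "jaw" is the gripper's target within -1 to 1 (shut at 1, half-way at 0, fully open at -1), set as the call begins (left out, the last holds). The fingers move at their own pace and stop on an object; "grip_force" is the grip in N (left out, the last holds). Time passes only in rows, so rows that repeat a pose let the fingers close, or fill a call up. It gives the time, the measured TCP pose, the force, the opening and the grip force at its end, in the units of the state.
- status.get_state(): the state, without advancing time (a new reading comes with each control period).
- snapshot(name): name is "scene" or "top" or "wrist"; returns the picture (420x560x3 uint8, red, green, blue); there is no depth.
- calibration(name): a dict with "fx", "fy", "cx", "cy" (pixels), "cam_to_world" (4x4, takes a point from camera to world coordinates). Camera axes: x right, y down, z forward; pixel columns grow to the right and rows downward; lengths in m; the calibration is good to about 2 mm. A picture is of the moment at which its call begins: read the wrist's pose just before it. calibration takes no time and is no camera call; for the wrist camera it gives the pose at the moment of the call.
- job.job_done(): hands the job in; it is judged then, once.
Trained networks look in the newest picture that a camera, given by its name, has taken for a name from the list of things; names that differ only in an ending like _2 or _b are one class to them, and where a whole thing is asked for, a point or a joint stands for the part that bears it (a point fixed in the world has none). Each returns a list of dicts, best first, with "score" (0 to 1); they miss things now and then, are a little off and sometimes report something else, mostly with a low value. They report only what shows in the picture. A call takes as long as a camera call. They do not tell look-alikes from the thing itself.
- models.regions_of(camera, query): "region" (420x560 bool, what is visible of it) and "at" ([column, row] in pixels, amid what is visible of it).
The state is a dict: "time_s": time; "joints": joint angles; "qd": joint speeds; "joint_torque": joint torques, N m; "eef_pos": TCP position; "tcp_rot": TCP orientation; "contact_force": force on the tool from outside, world axes, zero at the start; "wrist_torque": the same for the moment, N m; "gripper_width": finger opening in m; "gripper_force": force on a finger pad.
Only numpy, scipy, OpenCV 4.12 (cv2) and the standard library are available. Lean on these libraries where they do the work, as an engineer would, in place of code of your own. Each camera call takes 0.05 s, during which the arm holds its last target. There are 200 camera calls.

## Working session

There is one attempt and no reset: what is moved stays moved. The work goes in short steps, Python scripts to look and compute and a tool call to move; the robot and the scene stay as the last step left them, time stands still between calls to the robot, and variables do not carry over. Pictures are saved under pics/ and viewed, at most 10 in all, crops included, and the job is handed in when it is done.

Besides the shell and the picture viewer there is one more tool, called after "Call:" as name(argument=value, ...) on one line, values as JSON. send_rows: Moves the arm, as the interface text tells. Its arguments: {"type":"object","properties":{"steps":{"type":"array","items":{"type":"object","properties":{"offset":{"type":"array","items":{"type":"number"}},"spin":{"type":"number"}}}},"jaw":{"type":"number"},"grip_force":{"type":"number"}},"required":["steps"]}

```bash
mkdir -p pics; ls
python3 - <<'E'
from cell import status, snapshot, calibration, models
import cv2, numpy as np
for n in ("top","scene"):
    im=snapshot(n); cv2.imwrite(f"pics/{n}0.png",im[:,:,::-1])
    for q in ("wedge_a","tray"):
        for d in models.regions_of(n,q): print(n,q,round(d["score"],2),d["at"],d["region"].sum())
    c=calibration(n); print(c)
s=status.get_state(); print({k:np.round(v,3) for k,v in s.items()})
E
```

```text
pics
top wedge_a 0.91 [214.2, 225.6] 324
top wedge_a 0.81 [338.9, 184.6] 311
top wedge_a 0.79 [280.2, 212.1] 309
top wedge_a 0.67 [279.4, 205.4] 311
top wedge_a 0.65 [375.5, 147.2] 368
top tray 0.74 [283.3, 235.4] 869
{'fx': 387.13639678916604, 'fy': 387.13639678916604, 'cx': 280.85146112725795, 'cy': 208.04278559265836, 'cam_to_world': array([[ 2.00750756e-03, -9.97428233e-01,  7.16441870e-02,
         4.30476926e-01],
       [-9.99734239e-01, -3.56457680e-04,  2.30504827e-02,
        -2.74785016e-01],
       [-2.29656641e-02, -7.16714208e-02, -9.97163871e-01,
         1.05518298e+00],
       [ 0.00000000e+00,  0.00000000e+00,  0.00000000e+00,
         1.00000000e+00]])}
scene wedge_a 0.95 [351.2, 233.3] 576
scene wedge_a 0.85 [409.4, 240.0] 417
scene wedge_a 0.59 [234.6, 194.8] 207
scene tray 0.87 [264.9, 235.8] 290
{'fx': 387.1164643744693, 'fy': 387.1164643744693, 'cx': 285.6717608220402, 'cy': 209.16532827362843, 'cam_to_world': array([[ 0.78776201, -0.26318927,  0.55692228, -0.05188947],
       [-0.61583041, -0.35641102,  0.70265503, -0.93957914],
       [ 0.01356197, -0.89649461, -0.44284702,  0.47885159],
       [ 0.        ,  0.        ,  0.        ,  1.        ]])}
{'time_s': np.float64(0.3), 'joints': array([-1.523,  0.245,  1.558,  0.   ,  1.339, -0.174]), 'qd': array([ 0.002, -0.001, -0.003, -0.001, -0.001,  0.   ]), 'joint_torque': array([ 0.0000e+00, -4.1527e+01, -3.1428e+01,  6.8000e-02,  3.1000e-02,
       -0.0000e+00]), 'eef_pos': array([ 0.143, -0.634,  0.179]), 'tcp_rot': array([ 0.994,  0.111,  0.   , -0.   ]), 'contact_force': array([-0.113, -0.443, -0.572]), 'wrist_torque': array([ 0.007,  0.013, -0.024]), 'gripper_force': np.float64(0.0), 'gripper_width': np.float64(0.094)}
```

View pics/top0.png

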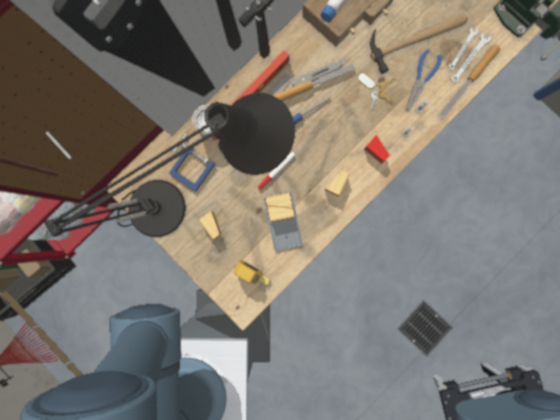

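View pics/scene0.png

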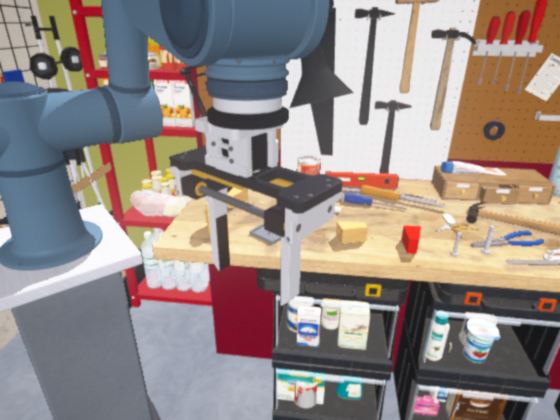

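The top view shows loose wedges at about (210,226) and (338,185). The tray is at (283,222), with the two packed wedges in its upper half. The tape measure is at (248,272), the marker at (277,170), and the red look-alike at (377,148). Next I'll fit the wedge and tray models to the network regions.

```bash
cat > h.py <<'E'
import numpy as np, cv2
from scipy.optimize import minimize
W=np.array([[32,-11],[32,11],[-32,31],[-32,-11]])/1000.
T=np.array([[39,75],[-39,75],[-39,-75],[39,-75]])/1000.
def proj(P,c):
    M=np.linalg.inv(c["cam_to_world"]); p=P@M[:3,:3].T+M[:3,3]
    return np.c_[c["fx"]*p[:,0]/p[:,2]+c["cx"], c["fy"]*p[:,1]/p[:,2]+c["cy"]]
def ray(uv,c,z):
    C=c["cam_to_world"]; d=C[:3,:3]@[(uv[0]-c["cx"])/c["fx"],(uv[1]-c["cy"])/c["fy"],1]
    return C[:3,3]+d*(z-C[2,3])/d[2]
def verts(p,poly,z0,z1):
    a=p[2]; R=np.array([[np.cos(a),-np.sin(a)],[np.sin(a),np.cos(a)]]); q=poly@R.T+p[:2]
    return np.vstack([np.c_[q,np.full(4,z)] for z in (z0,z1)])
def fit(mask,c,poly,z0,z1,inits=None,extra=None):
    ys,xs=np.where(mask); m=6; x0,y0=max(xs.min()-m,0),max(ys.min()-m,0)
    sub=mask[y0:ys.max()+m,x0:xs.max()+m].astype(np.float32)
    S=4 if sub.size<20000 else 1
    sub=cv2.resize(sub,None,fx=S,fy=S,interpolation=cv2.INTER_LINEAR)
    def cost(p):
        h=cv2.convexHull(((proj(verts(p,poly,z0,z1),c)-[x0-.5,y0-.5])*S-.5).astype(np.float32))
        r=np.zeros(sub.shape,np.uint8); cv2.fillConvexPoly(r,np.round(h*16).astype(np.int32),255,cv2.LINE_AA,4); r=r/255.
        return 1-np.minimum(r,sub).sum()/np.maximum(r,sub).sum()
    g=ray((xs.mean(),ys.mean()),c,(z0+z1)/2)
    if inits is None: inits=[np.r_[g[:2],a] for a in np.arange(0,2*np.pi,np.pi/6)]
    best=[]
    for i in inits:
        sx=np.array([i+d for d in ([0,0,0],[.012,0,0],[0,.012,0],[0,0,.3])])
        r=minimize(cost,i,method="Nelder-Mead",options=dict(initial_simplex=sx,xatol=1e-5,fatol=1e-5,maxiter=250)); best.append((r.fun,r.x))
    best.sort(key=lambda b:b[0]); return best
E
python3 - <<'E'
from h import *
from cell import *
im=snapshot("top"); c=calibration("top")
np.set_printoptions(suppress=True,precision=4)
ds=models.regions_of("top","wedge_a"); u=np.zeros((420,560),bool)
for d in ds:
    b=fit(d["region"],c,W,0,.04); print(d["at"],[(round(f,3),x*[1,1,57.3]) for f,x in b[:1]], [(round(f,3),round((x[2]*57.3)%360)) for f,x in b[1:5]])
    if abs(d["at"][0]-280)<15: u|=d["region"]
for d in models.regions_of("top","tray"):
    b=fit(d["region"]|u,c,T,0,.009,inits=[np.r_[ray((283,222),c,0)[:2],a] for a in (0,.2,-.2)]); print("tray",b[0])
for q in("marker","tape_measure","tape_electrical"):
    for d in models.regions_of("top",q): print(q,d["score"],d["at"],ray(d["at"],c,.01))
cv2.imwrite("pics/crop.png",cv2.resize(im[130:300,160:400],None,fx=3.3,fy=3.3,interpolation=cv2.INTER_CUBIC)[:,:,::-1])
E
```

```text
[212.7, 224.6] [(np.float64(0.079), array([  0.4531,  -0.06  , 219.0531]))] [(np.float64(0.08), 219), (np.float64(0.08), 219), (np.float64(0.08), 219), (np.float64(0.08), 219)]
[338.9, 184.1] [(np.float64(0.104), array([  0.5711,  -0.4082, 335.3163]))] [(np.float64(0.104), 335), (np.float64(0.104), 335), (np.float64(0.104), 335), (np.float64(0.104), 335)]
[378.5, 146.8] [(np.float64(0.073), array([  0.6565,  -0.5058, 229.0225]))] [(np.float64(0.073), 229), (np.float64(0.073), 229), (np.float64(0.073), 230), (np.float64(0.073), 229)]
[279.9, 201.1] [(np.float64(0.078), array([  0.529 ,  -0.2415, 102.7284]))] [(np.float64(0.078), 103), (np.float64(0.078), 103), (np.float64(0.078), 102), (np.float64(0.078), 103)]
[279.7, 213.7] [(np.float64(0.104), array([  0.4851,  -0.2499, 281.1095]))] [(np.float64(0.104), 281), (np.float64(0.104), 282), (np.float64(0.104), 282), (np.float64(0.104), 282)]
tray (np.float64(0.06726203401922048), array([ 0.4696, -0.2543, -1.3779]))
marker 0.69 [270.1, 171.8] [ 0.6047 -0.2211  0.01  ]
marker 0.44 [210.1, 226.5] [ 0.4554 -0.059   0.01  ]
tape_measure 0.63 [248.3, 271.0] [ 0.3363 -0.1637  0.01  ]
```

View pics/crop.png

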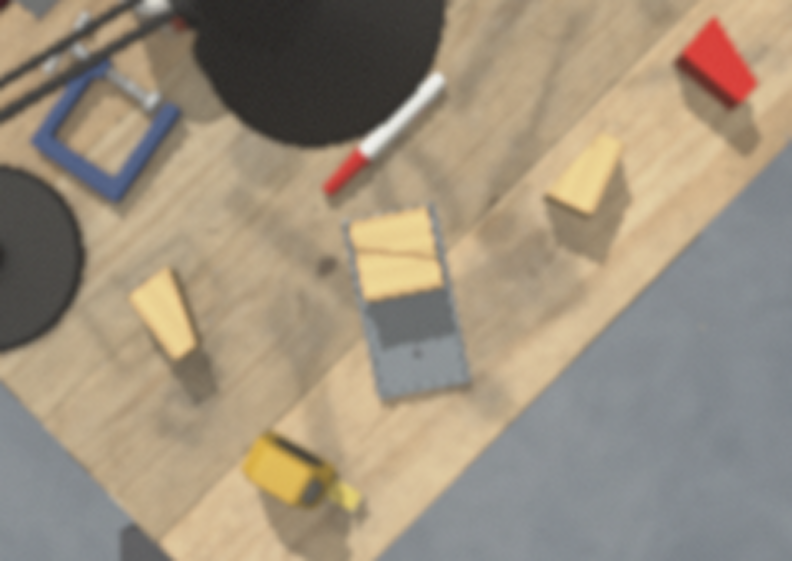

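The crop agrees with the fits. Wedge_1 is at the far end, so tray +x has a yaw of about 101° and the empty half is on the robot's side. The lamp hangs near the marker. I'll go to the right-hand wedge (B) first and look from there.

Call:
send_rows(steps=[{"offset":[5,2.6,0],"spin":2},{"offset":[10.5,5.5,0],"spin":4},{"offset":[16,8.5,0],"spin":6},{"offset":[21.5,11.3,0],"spin":8},{"offset":[27,14.2,0],"spin":10.5},{"offset":[32.5,17,0],"spin":10.5},{"offset":[38,20,0],"spin":10.5},{"offset":[42.8,22.6,0],"spin":10.5},{"offset":[42.8,22.6,0],"spin":10.5},{"offset":[42.8,22.6,0],"spin":10.5}], jaw=-1, grip_force=25)

```text
time_s: 1.85
eef_pos: [0.5707, -0.4082, 0.1792]
tcp_rot: [0.842, 0.539, -0.0, -0.0]
contact_force: [0.4, -0.4, 0.6]
gripper_width: 0.0942
gripper_force: 0.0
```

```bash
cat > look.py <<'E'
from h import *
from cell import *
np.set_printoptions(suppress=True,precision=4)
def state():
    s=status.get_state(); q=s["tcp_rot"]; yaw=np.degrees(np.arctan2(2*q[1]**2-1,2*q[0]*q[1]))
    print("t",round(s["time_s"],2),"tcp",s["eef_pos"],"tool-y yaw",round(yaw,2),"w",s["gripper_width"],"F",s["contact_force"]); return s
def look(name,z0=0.,png=None,skip=()):
    c=calibration(name); im=snapshot(name)
    if png: cv2.imwrite("pics/"+png,im[:,:,::-1])
    for d in models.regions_of(name,"wedge_a"):
        m=d["region"]; ys,xs=np.where(m); edge=xs.min()<1 or ys.min()<1 or xs.max()>558 or ys.max()>418
        rgb=im[m].mean(0)
        f,x=fit(m,c,W,z0,z0+.04)[0]; print("wedge",round(d["score"],2),np.round(d["at"]),"edge" if edge else "",rgb.astype(int),"res",round(f,3),x*[1,1,57.2958])
    return im,c
E
python3 - <<'E'
from look import *
state(); look("wrist",png="w1.png")
im=snapshot("scene"); 
a=cv2.resize(im,(400,300)); b=cv2.resize(cv2.imread("pics/w1.png"),(400,300)); cv2.imwrite("pics/s1.png",np.hstack([a[:,:,::-1],b]))
E
```

```text
t 1.85 tcp [ 0.5707 -0.4082  0.1792] tool-y yaw -24.78 w 0.09424877269239168 F [ 0.4405 -0.4032  0.6497]
wedge 0.95 [181.  86.]  [174 136  77] res 0.082 [  0.5281  -0.2425 103.1155]
wedge 0.93 [280. 188.]  [185 145  83] res 0.051 [  0.5713  -0.4078 333.9996]
wedge 0.74 [154.  97.]  [179 140  80] res 0.22 [  0.4843  -0.2521 284.3919]
wedge 0.62 [385. 227.]  [142   9   6] res 0.24 [  0.6562  -0.5066 228.7051]
```

View pics/s1.png

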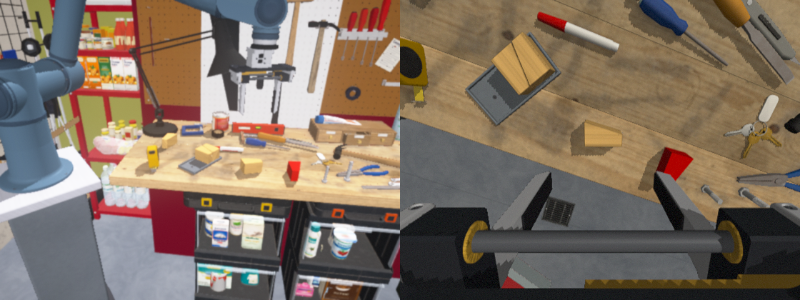

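The wrist view shows wedge B at (280,188), and its fit agrees with the top camera: (0.571, -0.408), 334°. The lamp arm runs behind and above wedge A, so I'll keep transits low. Descending and gripping B.

Call:
send_rows(steps=[{"offset":[0,0,-5],"spin":-0.2},{"offset":[0,0,-9.5],"spin":-0.2},{"offset":[0,0,-12.5],"spin":-0.2},{"offset":[0,0,-14.5],"spin":-0.2},{"offset":[0,0,-15.6],"spin":-0.2},{"offset":[0,0,-16.3],"spin":-0.2},{"offset":[0,0,-16.3],"spin":-0.2},{"offset":[0,0,-16.3],"spin":-0.2},{"offset":[0,0,-16.3],"spin":-0.2},{"offset":[0,0,-16.3],"spin":-0.2}])

```text
time_s: 3.25
eef_pos: [0.5712, -0.4082, 0.0168]
tcp_rot: [0.847, 0.532, 0.0, 0.0]
contact_force: [0.0, 0.1, -0.4]
gripper_width: 0.0941
gripper_force: 0.0
```

Call:
send_rows(steps=[{"offset":[0,0,0],"spin":0},{"offset":[0,0,0],"spin":0},{"offset":[0,0,0],"spin":0},{"offset":[0,0,0],"spin":0},{"offset":[0,0,0],"spin":0},{"offset":[0,0,0],"spin":0},{"offset":[0,0,0],"spin":0},{"offset":[0,0,0],"spin":0},{"offset":[0,0,0],"spin":0},{"offset":[0,0,0],"spin":0}], jaw=1, grip_force=25)

```text
time_s: 4.5
eef_pos: [0.571, -0.4081, 0.0164]
tcp_rot: [0.847, 0.531, 0.0, 0.0]
contact_force: [0.6, 0.5, 0.7]
gripper_width: 0.0003
gripper_force: 0.0
```

The jaws closed to zero, so the grasp missed. I'll look before anything else.

Run:
```python
from look import *
state(); print(calibration("wrist")["cam_to_world"])
im,c=look("wrist",png="w2.png"); im2,_=look("top")
im3=snapshot("scene")
cv2.imwrite("pics/s2.png",np.hstack([cv2.resize(im,(400,300)),cv2.resize(im3[150:310,240:453],(400,300))])[:,:,::-1])
```

```text
t 4.5 tcp [ 0.571  -0.4081  0.0164] tool-y yaw -25.79 w 0.0003490492037664309 F [0.6365 0.4529 0.7407]
[[ 0.9002 -0.4189 -0.1186  0.6055]
 [-0.4354 -0.8658 -0.2465 -0.3358]
 [ 0.0006  0.2735 -0.9619  0.2214]
 [ 0.      0.      0.      1.    ]]
wedge 0.94 [274. 227.]  [180 141  80] res 0.238 [  0.5711  -0.4074 333.3207]
wedge 0.92 [35. 82.] edge [180 141  80] res 0.291 [  0.4762  -0.251  298.0656]
wedge 0.85 [451. 295.]  [129   5   3] res 0.134 [  0.6552  -0.5081 231.4871]
wedge 0.65 [95. 59.] edge [166 130  74] res 0.016 [  0.5277  -0.2416 101.5317]
wedge 0.58 [ 44. 145.] edge [84 87 88] res 0.348 [  0.4477  -0.2666 117.3706]
wedge 0.74 [211. 226.]  [216 192 137] res 0.095 [  0.4518  -0.0596 217.5331]
wedge 0.67 [274. 202.]  [225 201 146] res 0.494 [  0.5037  -0.2255 188.3365]
wedge 0.42 [378. 146.]  [211  76  72] res 0.648 [ 0.6771 -0.5278 74.4818]
```

View pics/s2.png

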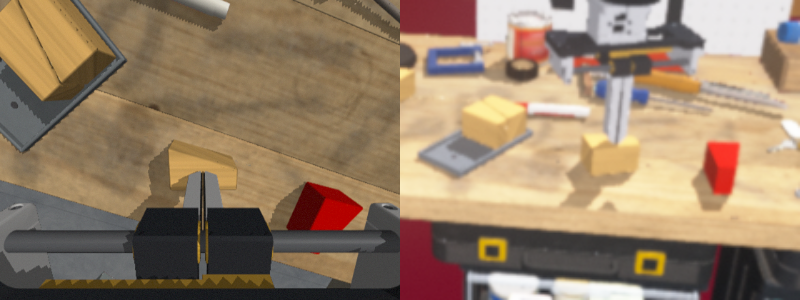

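The fingers closed over the wedge, which hasn't moved. I'll compare the visible fingertip with where the reported TCP should project.

Run:
```python
from look import *
s=status.get_state()
for n in("wrist","scene"):
    c=calibration(n); im=snapshot(n)
    R=np.array([[.5711,-.4074,np.radians(333.5)]])[0]
    big=cv2.resize(im,None,fx=5,fy=5,interpolation=cv2.INTER_CUBIC)
    p=proj(np.array([[*s["eef_pos"][:2],z] for z in (s["eef_pos"][2],.04,.06,.1)]),c); print(n,p)
    for q,col in zip(p,((255,0,0),(0,255,0),(0,0,255),(255,0,255))): cv2.drawMarker(big,tuple(np.int32(q*5+2)),col,0,20,2)
    v=np.int32(proj(verts(R,W,0,.04),c)*5+2)
    for k in (v[:4],v[4:]): cv2.polylines(big,[k],True,(0,255,255),1)
    o=np.int32(p[1]*5); t=big[o[1]-250:o[1]+250,o[0]-200:o[0]+200]
    out=t if n=="wrist" else np.hstack([out,t])
cv2.imwrite("pics/z.png",out[:,:,::-1])
```

```text
wrist [[283.8796 238.9698]
 [283.9429 251.9205]
 [284.0091 265.4628]
 [284.1965 303.8185]]
scene [[351.402  234.7988]
 [352.2907 226.1157]
 [353.058  218.6192]
 [354.6384 203.1775]]
```

View pics/z.png

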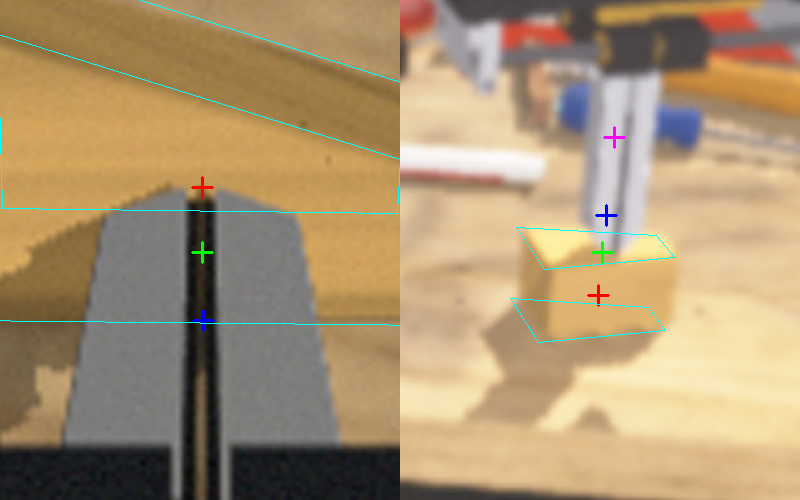

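The wedge is undisturbed. The fingertip appears about level with the wedge top (z≈0.04), although the TCP reads 0.016. Either the TCP height or the camera's is off. I'll raise with the jaws open and measure the discrepancy.

Call:
send_rows(steps=[{"offset":[0,0,2],"spin":0},{"offset":[0,0,4],"spin":0},{"offset":[0,0,6],"spin":0},{"offset":[0,0,8],"spin":0},{"offset":[0,0,8],"spin":0},{"offset":[0,0,8],"spin":0},{"offset":[0,0,8],"spin":0},{"offset":[0,0,8],"spin":0},{"offset":[0,0,8],"spin":0},{"offset":[0,0,8],"spin":0}], jaw=-1)

```text
time_s: 6.1
eef_pos: [0.5709, -0.4081, 0.0962]
tcp_rot: [0.847, 0.531, -0.0, -0.0]
contact_force: [1.1, 0.6, -0.3]
gripper_width: 0.0931
gripper_force: 0.0
```

Run:
```python
from look import *
s=state()
for n in ("wrist","top","scene"):
    c=calibration(n); im=snapshot(n)
    for d in models.regions_of(n,"wedge_a"):
        x0=fit(d["region"],c,W,0,.04)[0]
        if np.hypot(*(x0[1][:2]-[.571,-.408]))<.04:
            for z in (-.045,-.03,-.015,0,.015,.03,.045):
                f,x=fit(d["region"],c,W,z,z+.04,inits=[x0[1]])[0]; print(n,z,round(f,3),x*[1,1,57.3])
    cv2.imwrite(f"pics/r_{n}.png",im[:,:,::-1])
    a=np.radians(-25.8); u=np.array([np.cos(a),np.sin(a),0])
    big=cv2.resize(im,None,fx=3,fy=3,interpolation=cv2.INTER_CUBIC)
    P=np.array([s["eef_pos"]+k*.0475*u+[0,0,dz] for k in(-1,1) for dz in (0,.03)]); p=proj(P,c)
    for q,col in zip(p,((255,0,0),(0,255,0))*2): cv2.drawMarker(big,tuple(np.int32(q*3+1)),col,0,12,1)
    o=np.int32(p.mean(0)*3); o=np.maximum(o,[150,200]); t=cv2.resize(big[o[1]-200:o[1]+200,o[0]-200:o[0]+200],(400,400))
    if n=="wrist": out=cv2.resize(im,(400,400))
    if n=="scene": out=np.hstack([out,t])
cv2.imwrite("pics/z2.png",out[:,:,::-1])
```

```text
t 6.1 tcp [ 0.5709 -0.4081  0.0962] tool-y yaw -25.79 w 0.09314589813949446 F [ 1.1013  0.5756 -0.2685]
wrist -0.045 0.242 [  0.5638  -0.4174 339.6269]
wrist -0.03 0.167 [  0.567   -0.414  337.7325]
wrist -0.015 0.082 [  0.5698  -0.4111 335.9005]
wrist 0 0.034 [  0.5718  -0.4076 334.9117]
wrist 0.015 0.122 [  0.5742  -0.4048 333.5805]
wrist 0.03 0.189 [  0.5712  -0.3974 338.5717]
wrist 0.045 0.221 [  0.5718  -0.3935 342.0593]
scene -0.045 0.138 [   0.6358   -0.3457 -203.5433]
scene -0.03 0.071 [  0.6144  -0.3745 -23.7901]
scene -0.015 0.057 [  0.5936  -0.3914 -26.8663]
scene 0 0.074 [  0.5721  -0.4087 -31.1779]
scene 0.015 0.105 [  0.5506  -0.4256 -37.0026]
scene 0.03 0.14 [  0.5299  -0.4418 -42.1764]
scene 0.045 0.181 [  0.513   -0.456  127.4059]
```

View pics/z2.png

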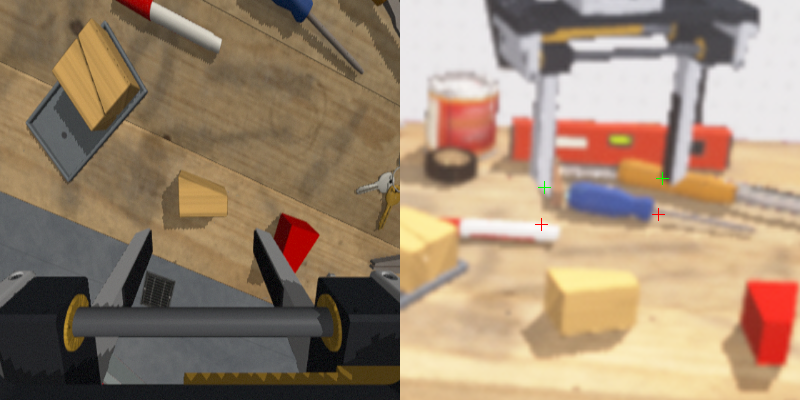

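The cameras agree on the wedge position, but in the scene view the fingertips sit about 30 mm above the reported TCP. I'll confirm this numerically from the difference between the earlier and current scene images.

Run:
```python
from look import *
s=status.get_state(); c=calibration("scene")
a=cv2.imread("pics/scene0.png").astype(int); b=cv2.imread("pics/r_scene.png").astype(int)
d=(np.abs(a-b).max(2)>28).astype(np.uint8)
for x in range(325,400,2):
    r=np.where(d[100:235,x])[0]; print(x,r.max()+100 if len(r) else None,end="; ")
ang=np.radians(-25.8); u=np.array([np.cos(ang),np.sin(ang),0])
for dz in (0,.01,.02,.03,.04):
    print(dz,np.round(proj(np.array([s["eef_pos"]+k*u+[0,0,dz] for k in(-.059,-.047,.047,.059)]),c),1).tolist())
w=cv2.imread("pics/r_wrist.png"); cw=calibration("wrist")
print("wrist", np.round(proj(np.array([s["eef_pos"]+k*u+[0,0,dz] for dz in (0,.03) for k in(-.059,-.047,.047,.059)]),cw),1).tolist())
L=cv2.resize(w[200:330,120:440],None,fx=2.4,fy=2.4,interpolation=cv2.INTER_CUBIC)
S=cv2.resize(cv2.imread("pics/r_scene.png")[100:230,290:420],None,fx=2.2,fy=2.2,interpolation=cv2.INTER_CUBIC)
T=cv2.resize(cv2.imread("pics/r_top.png")[130:230,270:400],None,fx=2.8,fy=2.8,interpolation=cv2.INTER_CUBIC)
o=np.zeros((600,770,3),np.uint8); o[:L.shape[0],:L.shape[1]]=L[:,:770]; o[313:313+S.shape[0],:S.shape[1]]=S; o[313:313+T.shape[0],330:330+T.shape[1]]=T
cv2.imwrite("pics/z3.png",o)
```

```text
325 223; 327 221; 329 220; 331 219; 333 217; 335 201; 337 200; 339 199; 341 198; 343 156; 345 154; 347 152; 349 152; 351 152; 353 152; 355 152; 357 152; 359 151; 361 151; 363 151; 365 151; 367 151; 369 151; 371 151; 373 151; 375 192; 377 193; 379 193; 381 192; 383 190; 385 180; 387 165; 389 154; 391 154; 393 153; 395 153; 397 153; 399 155; 0 [[330.0, 206.7], [335.0, 206.2], [373.6, 203.0], [378.4, 202.6]]
0.01 [[330.3, 202.7], [335.3, 202.3], [374.1, 199.1], [378.9, 198.7]]
0.02 [[330.6, 198.7], [335.6, 198.3], [374.6, 195.1], [379.4, 194.7]]
0.03 [[330.8, 194.6], [336.0, 194.2], [375.1, 191.1], [379.9, 190.8]]
0.04 [[331.1, 190.5], [336.3, 190.1], [375.6, 187.1], [380.5, 186.7]]
wrist [[204.7, 239.0], [220.8, 239.0], [346.9, 239.0], [363.0, 238.9], [192.7, 256.0], [211.3, 256.0], [356.6, 255.9], [375.1, 255.9]]
```

View pics/z3.png

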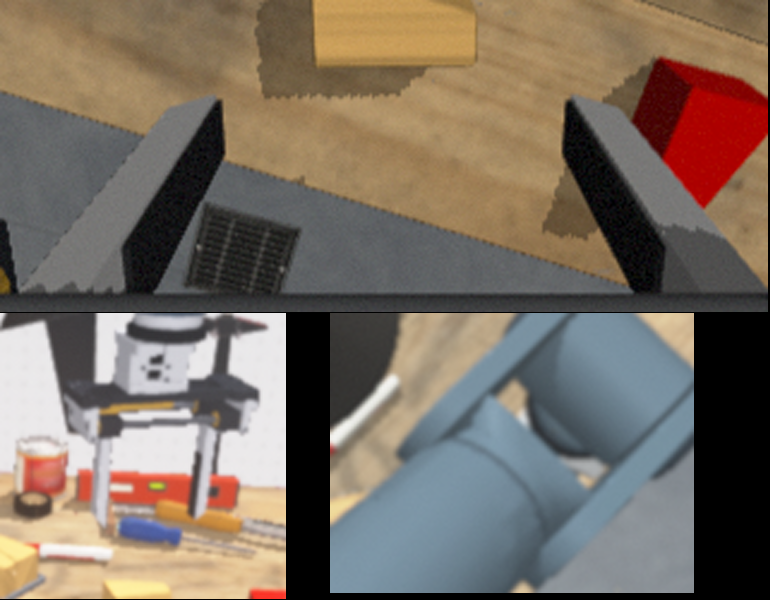

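The images agree. In the wrist view the open tips are 143 px apart, which corresponds to about 28 mm above the reported TCP, and the scene rows give 20–30 mm. The real fingertips therefore end roughly 27 mm short of the reported TCP, which explains why the jaws closed in air above the 40 mm wedge. I'll descend by that much more, slowly, and watch the force.

Call:
send_rows(steps=[{"offset":[0,0,-4],"spin":0},{"offset":[0,0,-7],"spin":0},{"offset":[0,0,-8.5],"spin":0},{"offset":[0,0,-9],"spin":0},{"offset":[0,0,-9.4],"spin":0},{"offset":[0,0,-9.8],"spin":0},{"offset":[0,0,-10.2],"spin":0},{"offset":[0,0,-10.5],"spin":0},{"offset":[0,0,-10.5],"spin":0},{"offset":[0,0,-10.5],"spin":0}])

```text
time_s: 7.65
eef_pos: [0.5711, -0.4081, -0.0085]
tcp_rot: [0.847, 0.531, 0.0, 0.0]
contact_force: [0.4, -0.1, -0.0]
gripper_width: 0.094
gripper_force: 0.0
```

Call:
send_rows(steps=[{"offset":[0,0,0],"spin":0},{"offset":[0,0,0],"spin":0},{"offset":[0,0,0],"spin":0},{"offset":[0,0,0],"spin":0},{"offset":[0,0,0],"spin":0},{"offset":[0,0,0],"spin":0},{"offset":[0,0,0],"spin":0},{"offset":[0,0,0],"spin":0},{"offset":[0,0,0],"spin":0},{"offset":[0,0,0],"spin":0}], jaw=1, grip_force=25)

```text
time_s: 8.9
eef_pos: [0.571, -0.4081, -0.0086]
tcp_rot: [0.847, 0.531, -0.0, 0.0]
contact_force: [-0.2, 0.4, -0.4]
gripper_width: 0.0636
gripper_force: 25.0
```

Gripped: width 63.6 mm at 25 N. Next I'll lift, carry low while turning, and hover over the third place.

Call:
send_rows(steps=[{"offset":[0,0,4],"spin":0},{"offset":[-1,0,8],"spin":2},{"offset":[-3,0.5,8],"spin":4},{"offset":[-5,1.5,8],"spin":6},{"offset":[-7,3,8],"spin":8},{"offset":[-9,5,8],"spin":10},{"offset":[-11,7,8],"spin":12},{"offset":[-11,9,8],"spin":14},{"offset":[-11,11,8],"spin":16},{"offset":[-11,13,8],"spin":18}])

```text
time_s: 10.15
eef_pos: [0.4607, -0.2773, 0.0712]
tcp_rot: [0.22, 0.975, 0.0, -0.0]
contact_force: [-0.6, 0.3, -0.9]
gripper_width: 0.064
gripper_force: 25.0
```

Call:
send_rows(steps=[{"offset":[0,1,0],"spin":2},{"offset":[0,2,0],"spin":4},{"offset":[0,2.2,0],"spin":6},{"offset":[0,2.2,0],"spin":7.4},{"offset":[0,2.2,0],"spin":7.4},{"offset":[0,2.2,0],"spin":7.4},{"offset":[0,2.2,0],"spin":7.4},{"offset":[0,2.2,0],"spin":7.4},{"offset":[0,2.2,0],"spin":7.4},{"offset":[0,2.2,0],"spin":7.4}])

```text
time_s: 11.4
eef_pos: [0.461, -0.2561, 0.0713]
tcp_rot: [-0.098, 0.995, 0.0, -0.0]
contact_force: [-1.7, 0.3, -1.9]
gripper_width: 0.0636
gripper_force: 25.0
```

Run:
```python
from look import *
s=state()
for n in ("wrist","top"):
    c=calibration(n); im=snapshot(n); cv2.imwrite(f"pics/h_{n}.png",im[:,:,::-1])
    u=np.zeros((420,560),bool)
    for d in models.regions_of(n,"wedge_a"):
        f,x=fit(d["region"],c,W,.003,.043)[0]; print(n,"wedge",d["at"],round(f,3),x*[1,1,57.3])
    for d in models.regions_of(n,"tray"):
        print(n,"tray",d["score"],d["at"],d["region"].sum())
        cv2.imwrite(f"pics/m_{n}.png",d["region"]*255)
c=calibration("wrist"); im=cv2.imread("pics/h_wrist.png")
Tr=np.array([.4696,-.2543,np.radians(101.3)])
I=np.array([[35,71],[-35,71],[-35,-71],[35,-71]])/1000.
for poly,z in ((T,.009),(I,.003)):
    v=proj(verts(Tr,poly,z,z)[:4],c); cv2.polylines(im,[np.int32(np.round(v*16))],True,(0,255,255),1,cv2.LINE_AA,4)
cv2.imwrite("pics/h_ov.png",cv2.resize(im,(784,588),interpolation=cv2.INTER_CUBIC))
```

```text
t 11.4 tcp [ 0.461  -0.2561  0.0713] tool-y yaw 101.2 w 0.06357575874498667 F [-1.6753  0.309  -1.8872]
wrist wedge [484.9, 256.0] 0.089 [  0.4513  -0.0646 222.1802]
wrist wedge [281.9, 299.7] 0.253 [  0.5471  -0.2392 283.6684]
wrist wedge [277.3, 246.3] 0.496 [  0.4934  -0.2554 125.2139]
wrist tray 0.6 [285.7, 176.1] 6057
top wedge [376.0, 146.2] 0.069 [  0.6549  -0.5049 229.0891]
top wedge [211.8, 224.6] 0.351 [  0.4524  -0.063  225.5239]
top tray 0.65 [274.3, 250.7] 29[ WARN:0@14.423] global loadsave.cpp:1063 imwrite_ Unsupported depth image for selected encoder is fallbacked to CV_8U.
```

View pics/h_ov.png

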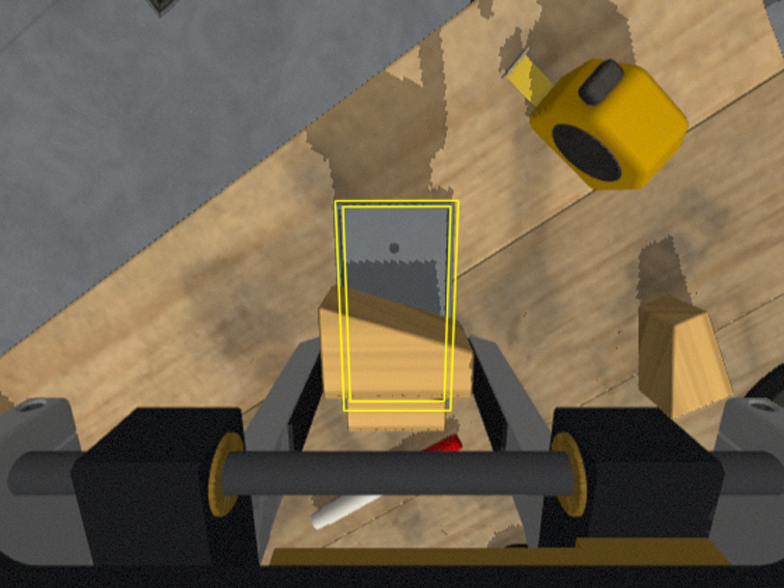

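The overlaid tray outline matches the visible tray edges at all visible corners. The held wedge has its thick end to the left (tray -x) and its slanting side towards the empty end, as required. Shifting 2 mm and lowering.

Call:
send_rows(steps=[{"offset":[-0.2,0,-1],"spin":0},{"offset":[-0.2,0,-3],"spin":0},{"offset":[-0.2,0,-4.5],"spin":0},{"offset":[-0.2,0,-5.5],"spin":0},{"offset":[-0.2,0,-6.2],"spin":0},{"offset":[-0.2,0,-6.8],"spin":0},{"offset":[-0.2,0,-7.2],"spin":0},{"offset":[-0.2,0,-7.5],"spin":0},{"offset":[-0.2,0,-7.6],"spin":0},{"offset":[-0.2,0,-7.6],"spin":0}])

```text
time_s: 12.95
eef_pos: [0.4591, -0.2562, -0.0045]
tcp_rot: [-0.098, 0.995, -0.0, 0.0]
contact_force: [-0.3, -0.8, -1.5]
gripper_width: 0.064
gripper_force: 25.0
```

Call:
send_rows(steps=[{"offset":[0,0,-0.1],"spin":0},{"offset":[0,0,-0.1],"spin":0},{"offset":[0,0,-0.1],"spin":0},{"offset":[0,0,-0.1],"spin":0},{"offset":[0,0,-0.1],"spin":0},{"offset":[0,0,0.5],"spin":0},{"offset":[0,0,2],"spin":0},{"offset":[0,0,4.5],"spin":0},{"offset":[0,0,6.5],"spin":0},{"offset":[0,0,6.5],"spin":0}], jaw=-1)

```text
time_s: 14.2
eef_pos: [0.4605, -0.2574, 0.063]
tcp_rot: [-0.098, 0.995, -0.002, 0.002]
contact_force: [1.0, 0.4, -0.1]
gripper_width: 0.0938
gripper_force: 0.0
```

Run:
```python
from look import *
state(); im,c=look("wrist",z0=.003,png="p1.png")
```

```text
t 14.2 tcp [ 0.4605 -0.2574  0.063 ] tool-y yaw 101.22 w 0.09384442453907343 F [ 0.96    0.3716 -0.0627]
wedge 0.93 [491. 255.]  [138 109  62] res 0.128 [  0.4528  -0.0631 220.7715]
wedge 0.8 [280. 216.]  [173 135  77] res 0.039 [  0.4589  -0.2558 101.712 ]
wedge 0.69 [286. 263.]  [184 144  82] res 0.17 [ 0.4934 -0.2506 84.353 ]
wedge 0.6 [279. 302.]  [193 151  86] res 0.181 [  0.5482  -0.2382 102.4471]
```

The third wedge is in place (0.459, -0.256, 101.7°), which is tray (0.6, 10.8) mm. Next is wedge A.

Call:
send_rows(steps=[{"offset":[0,2,0],"spin":-2},{"offset":[-0.2,4.5,0],"spin":-4},{"offset":[-0.3,7.5,0],"spin":-6},{"offset":[-0.4,11,0],"spin":-8},{"offset":[-0.5,14.5,0],"spin":-10},{"offset":[-0.6,17.5,0],"spin":-12},{"offset":[-0.6,19.6,0],"spin":-12.3},{"offset":[-0.6,19.6,0],"spin":-12.3},{"offset":[-0.6,19.6,0],"spin":-12.3},{"offset":[-0.6,19.6,0],"spin":-12.3}])

```text
time_s: 15.55
eef_pos: [0.453, -0.0608, 0.0602]
tcp_rot: [0.425, 0.905, -0.0, -0.0]
contact_force: [-0.3, -0.2, -0.8]
gripper_width: 0.094
gripper_force: 0.0
```

Run:
```python
from look import *
state(); im,c=look("wrist",png="p2.png")
```

```text
t 15.55 tcp [ 0.453  -0.0608  0.0602] tool-y yaw 39.65 w 0.0940129701404739 F [-0.3374 -0.2023 -0.8114]
wedge 0.91 [166. 378.]  [201 162  95] res 0.405 [  0.4709  -0.2896 105.3872]
wedge 0.74 [287. 228.]  [191 154  89] res 0.036 [  0.4533  -0.0603 218.3509]
wedge 0.59 [197. 379.]  [168 134  78] res 0.178 [  0.4867  -0.2574 282.2925]
```

Call:
send_rows(steps=[{"offset":[0,0,-2],"spin":-0.2},{"offset":[0,0,-3.5],"spin":-0.2},{"offset":[0,0,-4.8],"spin":-0.2},{"offset":[0,0,-5.6],"spin":-0.2},{"offset":[0,0,-6.2],"spin":-0.2},{"offset":[0,0,-6.6],"spin":-0.2},{"offset":[0,0,-6.9],"spin":-0.2},{"offset":[0,0,-6.9],"spin":-0.2},{"offset":[0,0,-6.9],"spin":-0.2},{"offset":[0,0,-6.9],"spin":-0.2}])

```text
time_s: 16.9
eef_pos: [0.4532, -0.0602, -0.0084]
tcp_rot: [0.433, 0.901, 0.0, 0.0]
contact_force: [-0.4, 0.4, 0.7]
gripper_width: 0.0941
gripper_force: 0.0
```

Call:
send_rows(steps=[{"offset":[0,0,0],"spin":0},{"offset":[0,0,0],"spin":0},{"offset":[0,0,0],"spin":0},{"offset":[0,0,0],"spin":0},{"offset":[0,0,0],"spin":0},{"offset":[0,0,0],"spin":0},{"offset":[0,0,0],"spin":0},{"offset":[0,0,0],"spin":0},{"offset":[0,0,0],"spin":0},{"offset":[0,0,0],"spin":0}], jaw=1)

```text
time_s: 18.15
eef_pos: [0.453, -0.0601, -0.0086]
tcp_rot: [0.433, 0.901, -0.0, -0.0]
contact_force: [0.1, 0.1, 0.1]
gripper_width: 0.0637
gripper_force: 25.0
```

Call:
send_rows(steps=[{"offset":[0,0,4],"spin":0},{"offset":[0,-1,8],"spin":1},{"offset":[0,-4,8],"spin":3},{"offset":[0,-7.5,8],"spin":5},{"offset":[-1,-11,8],"spin":7},{"offset":[-2,-14.5,8],"spin":9},{"offset":[-3,-18,8],"spin":11},{"offset":[-3.9,-20.5,8],"spin":12.5},{"offset":[-3.9,-20.5,8],"spin":12.5},{"offset":[-3.9,-20.5,8],"spin":12.5}])

```text
time_s: 19.4
eef_pos: [0.4139, -0.2643, 0.0711]
tcp_rot: [-0.097, 0.995, 0.0, -0.0]
contact_force: [0.6, -0.1, -0.1]
gripper_width: 0.0637
gripper_force: 25.0
```

Run:
```python
from look import *
s=state(); c=calibration("wrist"); im=snapshot("wrist")[:,:,::-1].copy()
Tr=np.array([.4696,-.2543,np.radians(101.3)]); I=np.array([[35,71],[-35,71],[-35,-71],[35,-71]])/1000.
for poly,z in ((T,.009),(I,.003)):
    v=proj(verts(Tr,poly,z,z)[:4],c); cv2.polylines(im,[np.int32(np.round(v*16))],True,(0,255,255),1,cv2.LINE_AA,4)
h=np.r_[s["eef_pos"][:2],np.radians(281.3)]; z=s["eef_pos"][2]+.0086
v=proj(verts(h,W,z,z+.04),c)
for k in (v[:4],v[4:]): cv2.polylines(im,[np.int32(np.round(k*16))],True,(0,0,255),1,cv2.LINE_AA,4)
cv2.imwrite("pics/h2.png",cv2.resize(im[100:340,120:440],None,fx=2.5,fy=2.5,interpolation=cv2.INTER_CUBIC))
```

```text
t 19.4 tcp [ 0.4139 -0.2643  0.0711] tool-y yaw 101.13 w 0.06372246384985646 F [ 0.5537 -0.144  -0.1158]
```

View pics/h2.png

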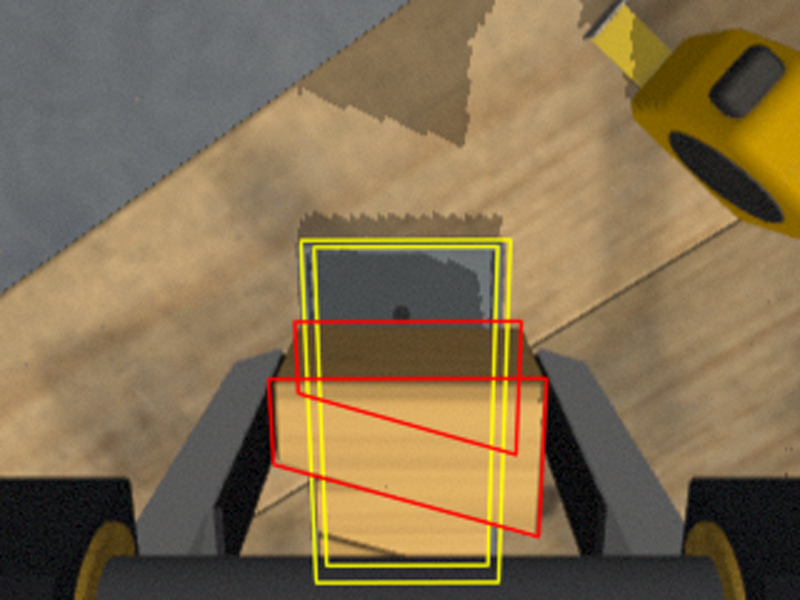

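Wedge A's outline (red) and the tray (yellow) both match the picture; the wedge is at tray (1.1, 56.6) mm with the thick end to tray +x. Shifting 1 mm, lowering and releasing.

Call:
send_rows(steps=[{"offset":[0,-0.1,-1],"spin":0},{"offset":[0,-0.1,-3],"spin":0},{"offset":[0,-0.1,-4.5],"spin":0},{"offset":[0,-0.1,-5.5],"spin":0},{"offset":[0,-0.1,-6.2],"spin":0},{"offset":[0,-0.1,-6.8],"spin":0},{"offset":[0,-0.1,-7.2],"spin":0},{"offset":[0,-0.1,-7.5],"spin":0},{"offset":[0,-0.1,-7.6],"spin":0},{"offset":[0,-0.1,-7.6],"spin":0}])

```text
time_s: 20.7
eef_pos: [0.4141, -0.2662, -0.0045]
tcp_rot: [-0.098, 0.995, -0.0, 0.0]
contact_force: [0.3, 0.3, -0.9]
gripper_width: 0.064
gripper_force: 25.0
```

Call:
send_rows(steps=[{"offset":[0,0,-0.1],"spin":0},{"offset":[0,0,-0.1],"spin":0},{"offset":[0,0,-0.1],"spin":0},{"offset":[0,0,-0.1],"spin":0},{"offset":[0,0,-0.1],"spin":0},{"offset":[0,0,0.5],"spin":0},{"offset":[0,0,2],"spin":0},{"offset":[0,0,4.5],"spin":0},{"offset":[0,0,7],"spin":0},{"offset":[0,0,7],"spin":0}], jaw=-1)

```text
time_s: 21.95
eef_pos: [0.4156, -0.2677, 0.0683]
tcp_rot: [-0.098, 0.995, -0.002, 0.002]
contact_force: [0.1, 0.5, -0.3]
gripper_width: 0.0943
gripper_force: 0.0
```

Call:
send_rows(steps=[{"offset":[0,-3,1],"spin":0},{"offset":[0,-7,3],"spin":0},{"offset":[0,-11,5],"spin":0},{"offset":[0,-15,7],"spin":0},{"offset":[0,-19,9],"spin":0},{"offset":[0,-23,10],"spin":0},{"offset":[0,-25,10],"spin":0},{"offset":[0,-25,10],"spin":0},{"offset":[0,-25,10],"spin":0},{"offset":[0,-25,10],"spin":0}])

```text
time_s: 23.2
eef_pos: [0.4315, -0.5041, 0.1644]
tcp_rot: [-0.078, 0.997, -0.006, -0.012]
contact_force: [-0.7, 0.2, -0.7]
gripper_width: 0.0941
gripper_force: 0.0
```

Run:
```python
from look import *
state()
for n in ("top","wrist","scene"):
    print(n); im,c=look(n,z0=.003,png=f"f_{n}.png")
```

```text
t 23.2 tcp [ 0.4315 -0.5041  0.1644] tool-y yaw 98.95 w 0.09408814040987543 F [-0.7131  0.161  -0.6744]
top
wedge 0.89 [280. 211.]  [223 198 141] res 0.105 [  0.4851  -0.2512 282.2501]
wedge 0.87 [286. 227.]  [228 202 143] res 0.139 [  0.4584  -0.2544 101.8413]
wedge 0.84 [283. 241.]  [219 195 141] res 0.098 [  0.4144  -0.2642 280.284 ]
wedge 0.67 [279. 200.]  [229 203 144] res 0.189 [ 0.5303 -0.2439 98.8344]
wedge 0.57 [374. 145.]  [187  70  61] res 0.099 [  0.6554  -0.5058 229.0979]
wrist
wedge 0.89 [472. 248.]  [172 137  79] res 0.087 [ 0.4592 -0.2568 99.8191]
wedge 0.87 [486. 220.]  [174 138  80] res 0.063 [  0.4147  -0.2665 279.6738]
wedge 0.83 [444. 290.]  [92 73 44] res 0.534 [ 0.5042 -0.3149 71.3262]
wedge 0.83 [473. 276.]  [178 141  81] res 0.283 [  0.4905  -0.2496 268.9111]
wedge 0.73 [262. 366.]  [187  17   9] res 0.259 [  0.6501  -0.5079 226.5954]
scene
wedge 0.8 [289. 212.]  [229 200 132] res 0.449 [  0.4943  -0.2525 263.3667]
wedge 0.73 [412. 242.]  [212  55  42] res 0.095 [  0.6554  -0.5102 227.7793]
wedge 0.61 [261. 228.]  [219 185 119] res 0.107 [  0.4185  -0.2642 273.8015]
wedge 0.5 [298. 209.]  [230 199 132] res 0.387 [  0.5344  -0.2486 260.1952]
```

Fits from the top and wrist cameras put all four wedges in place: third at y≈11 mm, fourth at y≈56 mm, alternating yaws, packed pair unmoved. The arm is clear, so I'm handing in.

```bash
python3 -c "
from cell import job
print(job.job_done())"
```

```text
the job is handed in; nothing more can be done
None
```

Both loose wedges are in the tray head to tail beside the packed pair, at tray y ≈ 11 and 56 mm by camera fit. The gripper let go and moved clear, and the job was handed in at about 23 s; the hand-in call gave no verdict.

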